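Clamp a lying spice jar gently in the labelling jig

TASK

Get the lying glass spice jar ready for its label: roll it over the jig's plate, away from you, by pushing its side, until it lies between the two dark lines on the plate; do not let it run over the far line and do not lift it. Then slide the jaw lengthwise against it until the jar is pushed up to the end stop and stays lightly clamped. The glass is thin: never press on it with more than 12 N, and leave the salt jar beside the jig standing where it is.

Things in the scene. Friction and masses are not known exactly. Their poses are not given: they have to be found in the camera images.
- jig: flat aluminium labelling jig fixed to the worktop: a plate 10 mm thick, reaching in its own frame from x -130 to +55 mm and y -165 to +125 mm. Origin on the worktop under the clamping axis; x is the rolling direction (roughly away from the robot), y the clamping direction (roughly to the left), z up
- jaw (a joint): slide of the jaw along the jig's +y, in m: 0 fully drawn back (right) to 0.085; starts at 0 to 0.015. Friction about 4 N, stays where left; when released it keeps at most those 4 N on the jar. The free pad's face is at the jig's y = -90 mm + this value. With the jar against the end stop, each mm pushed on adds 1.5 N on the glass (spring plunger, 10 mm travel)
- jaw_plate_back (a point): centre of the back (-y) face of the jaw's upright push plate, 55 mm above the worktop; push here along the jig's +y, or pinch the plate. It is 40 mm wide (x), 10 mm thick (y), its top edge 75 mm above the worktop; the carriage block in front of it (from 13 mm ahead of the back face) is 50 mm high
- jar: glass spice jar with screw lid, 45 mm in diameter, 108 mm long, about 0.11 kg, lying on the jig's plate on the robot's side of the clamping axis, lid to the left, its axis 32.5 mm above the worktop. Origin at the centre of its base (right end), z along its axis to the lid, x level at the start and turning as it rolls. Smooth: it rolls when pushed at its side, running on 2 mm after a 20 mm/s push, 25 mm after 50 mm/s
- jar_base (a point): centre of the jar's base, its right end
- jar_lid (a point): centre of the jar's lid end, its left end
- jar_mid (a point): midpoint of the jar's axis, 54 mm from either end
- salt_jar: salt jar, 47 mm in diameter, 97 mm tall, standing loose on the worktop to the left of the jig; origin at the centre of its underside; leave it alone
- clamp_axis (a point): point of the clamping axis at the jig's x = y = 0, 32.5 mm above the worktop; the axis runs along the jig's y. At its left (+y) end stands a fixed steel end stop, 44 mm wide, 52 mm high above the worktop, with a round rubber face toward the jaw; it is adjustable: its face may stand anywhere from y = +66 to +86 mm (not measured)
- far_line (a point): middle of the far one of the two dark lines, 4 mm wide and 200 mm long, that lie on the plate along the jig's y at x = -30 and x = +30 mm. The 45 mm jar lies between them when its axis is within 7.5 mm of x = 0 at both ends
- plunger: the jaw's round rubber pad, 26 mm across, on its spring plunger in the 44 mm wide steel carriage; origin on the jig's plate top under the pad's face, axes as the jig's; moves with the jaw and springs back up to 10 mm into it
There are look-alikes about, which are no part of the job. Leave any orange look-alike of the jar alone.

How it is judged (in metres and radians):
On the way, in this order (a step that is already met when the one before it is completed fails the run):
1. the jar has turned about its axis on the way (it is rolled, not just shoved or carried) ((angle between jar's own x axis and vertical below 0.7 rad or angle between jar's own x axis and vertical above 2.44 rad) and value of joint jaw below 0.022 m), for 0.05 s.
2. the jar lies at rest between the two lines, the jaw still drawn back (x of jar_base in the frame of jig between -0.0075 and 0.0075 m and x of jar_lid in the frame of jig between -0.0075 and 0.0075 m and linear speed of jar below 0.01 m/s and value of joint jaw below 0.022 m), for 0.3 s.
At the end, for the whole second after the job is handed in: the jar lies on the jig's plate between the two lines (its axis within 7.5 mm of the clamping axis at both ends), at rest, clamped lengthwise between the jaw and the end stop with more than 1.2 N left on it after release (x of jar_base in the frame of jig between -0.0075 and 0.0075 m and x of jar_lid in the frame of jig between -0.0075 and 0.0075 m and z of jar_mid in the frame of jig below 0.037 m and contact force between plunger and jar above 1.2 N and linear speed of jar below 0.005 m/s); the robot touches nothing.
It fails at once if the glass jar is pressed with more than 12 N (contact force between jar and anything else above 12 N).
It fails at once if the jar rolls over the far line (its axis more than 10 mm past the clamping axis) (x of jar_mid in the frame of jig above 0.01 m).
It fails at once if the jar is lifted (z of jar_mid in the frame of jig above 0.045 m).
It fails at once if the salt jar is moved or knocked over (distance of salt_jar from where it was at the start of the episode above 0.02 m or angle between salt_jar's own z axis and vertical above 0.3 rad).
It also fails if it takes over 64 s, if anything falls off the work surface, if the arm or the gripper's body presses on something with over 40 N, if the wrist force passes 120 N, or if a joint passes its speed limit or range.

ROBOT

A 6-joint arm with a two-finger parallel gripper is mounted at the origin on a cart in front of the work surface, level with it; the furniture and walls round the work are solid. World frame = base frame: x ahead of the robot, y to its left, z up, the work surface at z = 0. Lengths are in mm, angles in rad, forces in N, time in s.
With the tool pointing down it reaches from about 300 to 1000 mm from the base axis. Payload 5.1 kg.
Tool frame: the origin (TCP) lies at the very end of the fingers, on their centre line; the grasp point (between the pads) lies 19 mm behind it; x points along the fingers, y is the direction in which the jaws open and shut, and the axes are right-handed (so a half turn about x gives the same grasp; the last joint's range is limited). The gripper opens to 95 mm and grips with 3 to 60 N. Pads are 20 mm wide; open, the fingers measure 119 mm over their backs; the gripper's body (75 mm by 180 mm) begins 59 mm behind the grasp point.
Start: joints at [-1.327, 0.124, 1.65, -0, 1.367, -0.083], TCP at [208.626, -615.597, 214.656] pointing down, gripper open.
Joint ranges: [-2.61, 2.61], [-1.02, 2.33], [0.03, 2.71], [-1.35, 4.49], [0.32, 2.68], [-2.91, 2.91]. Speed limits (rad/s): [2.57, 2.57, 3.14, 3.14, 3.14, 3.14].

INTERFACE

Orientations are given as a unit quaternion [w, x, y, z].
In Python, from station import robot, cams, order gives the robot as it stands.
- The arm moves only by the tool servo_tool, never from a script. Its argument "series" is a list of rows, each a list of 3 entries, a list of its own where there are three numbers: the opening, from -1 (shut) to 1 (fully open), then the shift along the tool's x, y, z in mm, then the turn about the tool's x in rad. In form: [[hand, [x, y, z], twist], ...]. A call has 1 to 5 rows; each row shifts and turns the commanded pose from where the row before left it, along the tool's axes as they then stand; what a row does not reach is not made up. A row lasts 1/12 s, in which the tool goes at most 41.7 mm and 7.16 degrees, less where a joint would pass 70% of its speed; a pose out of reach is approached as far as the arm can. A call is refused whole if a number of a shift passes 41.7 or a number of a turn 0.125, either way. A call with a gripper value outside its range is refused whole. The fingers move at their own pace and stop on an object; "newtons" is the grip in N (left out, the last holds). Time passes only in rows, so rows that do not move let the fingers close. It gives the time, the measured TCP pose, the force and the opening at its end, in the units of the state.
- robot.state(): the state, without advancing time (a new reading comes with each control period).
- cams.grab_frame(name): name is "scene" or "top" or "wrist"; returns the picture (384x512x3 uint8, red, green, blue); there is no depth.
- cams.camera_info(name): a dict with "K" (3x3 intrinsics, pixels), "distortion" ([k1, k2, p1, p2, k3] as OpenCV has them; the pictures are not rectified), "origin" and "orientation" of the camera in the world; the wrist camera has in their place "T_tool_cam" (4x4, takes a point from camera to tool coordinates, whose origin is the TCP and whose axes are the tool frame's). Camera axes: x right, y down, z forward; pixel columns grow to the right and rows downward; lengths in mm; the calibration is good to about 2 mm. A picture is of the moment at which its call begins: read the wrist's pose just before it. camera_info takes no time and is no camera call.
- order.finish_job(): hands the job in, once; it reports no verdict.
The state is a dict: "time_s": time; "qpos": joint angles; "joint_vel": joint speeds; "joint_efforts": joint torques, N m; "position": TCP position; "ee_rot": TCP orientation; "force": force on the tool from outside, world axes, zero at the start; "torque": the same for the moment, N m; "grip_width": opening from 0.0 (shut) to 1.0 (fully open).
Only numpy, scipy, OpenCV 4.12 (cv2) and the standard library are available. Lean on these libraries where they do the work, as an engineer would, in place of code of your own. Each camera call takes 0.05 s, during which the arm holds its last target.

## Working session

There is one attempt and no reset: what is moved stays moved. The work goes in short steps, Python scripts to look and compute and a tool call to move; the robot and the scene stay as the last step left them, time stands still between calls to the robot, and variables do not carry over. Pictures are saved under pics/ and viewed, and the job is handed in when it is done.

Besides the shell and the picture viewer there is one more tool, called in YAML: its name, and indented under it one key for each argument. servo_tool: Moves the arm, as the interface text tells. Its arguments: {"type":"object","properties":{"series":{"type":"array","items":{"type":"array"}},"newtons":{"type":"number"}},"required":["series"]}

```bash
mkdir -p pics; ls; python3 - <<'E'
from station import robot,cams,order
import cv2
print(robot.state())
for n in ["scene","top","wrist"]:
    print(n,cams.camera_info(n))
    im=cams.grab_frame(n); cv2.imwrite(f"pics/{n}0.png",im[:,:,::-1])
print(robot.state()["time_s"])
E
```

```text
pics
{'time_s': 0.0, 'qpos': array([-1.32657153e+00,  1.24492515e-01,  1.65166510e+00, -2.31350650e-05,
        1.36750006e+00, -8.26246843e-02]), 'joint_vel': array([-6.76922387e-04,  9.16736205e-04, -1.47498282e-05,  2.11510903e-03,
        3.35841690e-04, -2.97209365e-03]), 'joint_efforts': array([ 1.74403351e-03, -4.17598307e+01, -3.59935677e+01,  7.76271522e-02,
        4.92287369e-02, -1.66426739e-04]), 'position': array([ 208.48480704, -614.97961085,  213.40046171]), 'ee_rot': array([-0.11431955, -0.69761765, -0.11577369,  0.69775147]), 'force': array([-1.35317118,  0.34202858, -0.52874703]), 'torque': array([0.0122684 , 0.01091629, 0.01253695]), 'grip_width': 0.9997651798191006}
scene {'K': array([[445.63974867,   0.        , 253.36583474],
       [  0.        , 445.63974867, 189.55671942],
       [  0.        ,   0.        ,   1.        ]]), 'distortion': array([-0.17865625,  0.        ,  0.        ,  0.        ,  0.        ]), 'origin': array([158.57674306, 749.45951299, 899.00877728]), 'orientation': array([ 0.10240682, -0.27472428,  0.88407849, -0.36392943])}
top {'K': ar
[... 283 characters left out ...]
1.0094058 ]), 'orientation': array([ 0.01707441, -0.70504814,  0.70828337, -0.03082606])}
wrist {'K': array([[264.33317683,   0.        , 259.43270844],
       [  0.        , 264.33317683, 194.29301605],
       [  0.        ,   0.        ,   1.        ]]), 'distortion': array([0.01899366, 0.        , 0.        , 0.        , 0.        ]), 'T_tool_cam': array([[ 8.07464138e-05, -2.76401442e-01,  9.61042266e-01,
        -1.70332809e+02],
       [ 9.99999184e-01,  1.24750419e-03,  2.74770026e-04,
         4.76479447e-01],
       [-1.27485108e-03,  9.61041459e-01,  2.76401317e-01,
        -7.89252099e+01],
       [ 0.00000000e+00,  0.00000000e+00,  0.00000000e+00,
         1.00000000e+00]])}
0.15
```

View pics/scene0.png

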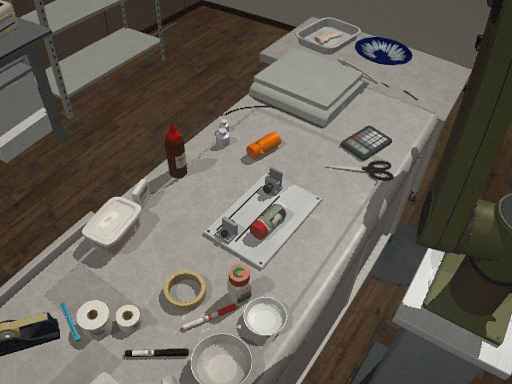

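View pics/top0.png

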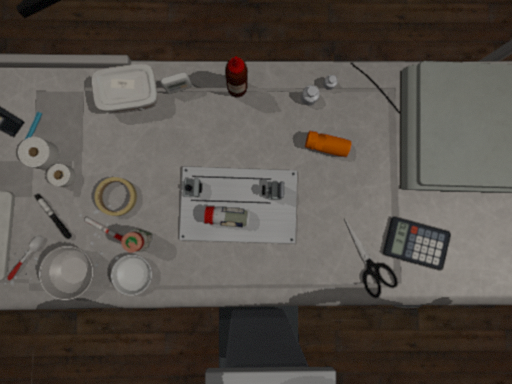

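View pics/wrist0.png

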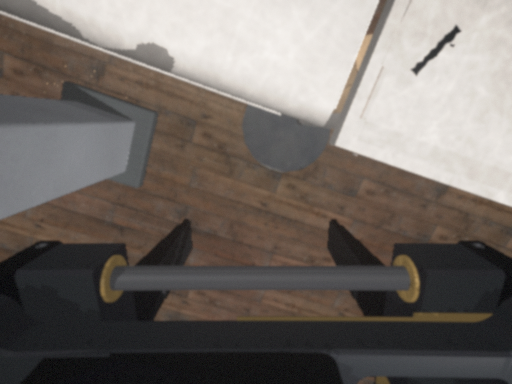

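```bash
python3 - <<'E'
import cv2
im=cv2.imread("pics/top0.png")[155:255,165:310]
cv2.imwrite("pics/top0c.png",cv2.resize(im,None,fx=5.5,fy=5.5,interpolation=cv2.INTER_CUBIC))
im=cv2.imread("pics/scene0.png")[160:275,195:330]
cv2.imwrite("pics/scene0c.png",cv2.resize(im,None,fx=5,fy=5,interpolation=cv2.INTER_CUBIC))
E
cat > h.py <<'E'
import numpy as np, cv2
from station import robot,cams,order
from scipy.spatial.transform import Rotation as R
def rot(q): return R.from_quat([q[1],q[2],q[3],q[0]]).as_matrix()
def campose(n,st=None):
    i=cams.camera_info(n)
    if n=="wrist":
        st=st or robot.state(); T=i["T_tool_cam"]; M=rot(st["ee_rot"])
        return i["K"],i["distortion"],M@T[:3,:3],M@T[:3,3]+st["position"]
    return i["K"],i["distortion"],rot(i["orientation"]),np.array(i["origin"])
def pix2z(n,uv,z,st=None):
    K,d,M,o=campose(n,st)
    p=cv2.undistortPoints(np.array(uv,float).reshape(-1,1,2),K,d).reshape(-1,2)
    r=np.c_[p,np.ones(len(p))]@M.T
    return o+r*((z-o[2])/r[:,2])[:,None]
def proj(n,P,st=None):
    K,d,M,o=campose(n,st)
    rv=cv2.Rodrigues(M.T)[0]
    return cv2.projectPoints(np.array(P,float).reshape(-1,1,3),rv,-M.T@o,K,d)[0].reshape(-1,2)
E
```

```text
(no output)
```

View pics/top0c.png

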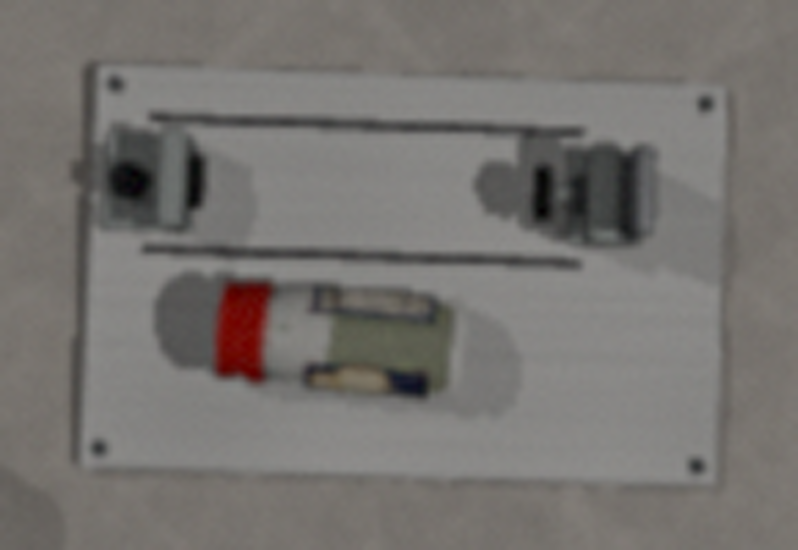

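View pics/scene0c.png

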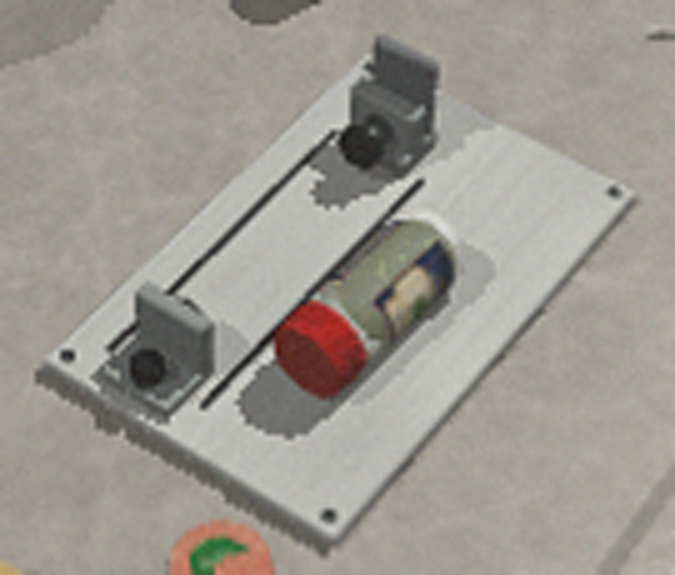

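```bash
cat >> h.py <<'E'
def tc(p,s=5.5,o=(165,155)): return (np.array(p,float)+.5)/s-.5+np.array(o)
E
python3 - <<'E'
from h import *
from scipy.optimize import least_squares
tp=tc([(92,63),(727,85),(717,485),(80,467),(150,118),(583,132),(142,249),(581,265)])
sp=tc([(36,368),(638,197),(335,545),(110,348),(205,407),(422,182)],5,(195,160))
J=np.array([(55,125,10),(55,-165,10),(-130,-165,10),(-130,125,10),(30,100,10),(30,-100,10),(-30,100,10),(-30,-100,10)],float)
JS=np.array([(55,125,10),(-130,-165,10),(-130,125,10),(30,100,10),(-30,100,10),(-30,-100,10)],float)
def tr(p,J):
    c,s=np.cos(p[2]),np.sin(p[2]); return np.c_[p[0]+c*J[:,0]-s*J[:,1],p[1]+s*J[:,0]+c*J[:,1],J[:,2]]
f1=lambda p:(proj("top",tr(p,J))-tp).ravel()
f2=lambda p:(proj("scene",tr(p,JS))-sp).ravel()
x0=[600,80,0]
for n,f in (("top",f1),("scene",f2),("both",lambda p:np.r_[f1(p),f2(p)])):
    s=least_squares(f,x0,loss='soft_l1'); print(n,s.x,np.round(f(s.x),1))
p=s.x
c,sn=np.cos(p[2]),np.sin(p[2])
def tojig(P): d=P[:,:2]-p[:2]; return np.c_[d@[c,sn],d@[-sn,c]]
# jar silhouettes top: lid left end corners, base end corners
q=[(222,285),(217,375),(272,283),(266,382),(452,303),(445,395)]
P=pix2z("top",tc(q),32.5);print(np.round(P),np.round(tojig(P)))
print("lidmid,basemid",tojig(pix2z("top",tc([(219,330),(450,349)]),32.5)))
print("salt top",pix2z("top",[(133,241)],97), "salt scene",pix2z("scene",[(239,268)],97))
print("stop face,pad face",tojig(pix2z("top",tc([(204,181),(527,190),(655,195)]),32.5)))
print("jaw push plate top back/front",tojig(pix2z("top",tc([(655,150),(655,240),(640,235)]),75)))
np.save("jig.npy",p)
E
```

```text
top [ 5.95243945e+02  9.72107422e+01 -3.57203357e-02] [ 0.4 -0.3  0.2 -0.5  0.4  0.7 -0.7  0.5 -0.6 -0.   0.4 -0.  -0.1  0.1
  0.1 -0.4]
scene [ 5.94205538e+02  9.64278425e+01 -3.73644703e-02] [ 0.8 -1.1  0.2 -0.8 -0.1 -0.2 -0.3  1.4 -0.8  0.9  0.3 -0.1]
both [ 5.94844262e+02  9.69419289e+01 -3.55868963e-02] [ 0.5 -0.1  0.3 -0.3  0.5  0.8 -0.6  0.7 -0.5  0.1  0.5  0.1 -0.   0.2
  0.2 -0.2  0.5 -1.  -0.2 -0.9 -0.4 -0.2 -0.5  1.5 -1.   0.9 -0.  -0.1]
[[552. 159.  32.]
 [512. 161.  32.]
 [553. 137.  32.]
 [509. 140.  32.]
 [544.  58.  32.]
 [503.  61.  32.]] [[-45.  61.]
 [-85.  61.]
 [-43.  39.]
 [-87.  40.]
 [-50. -41.]
 [-90. -39.]]
lidmid,basemid [[-64.88587882  61.23091956]
 [-70.18855835 -40.89374267]]
salt top [[474.67203052 311.29636719  97.        ]] salt scene [[479.01714689 304.17256057  97.        ]]
stop face,pad face [[   0.7717862    70.44526321]
 [   1.31572778  -72.93689608]
 [   0.8920005  -130.00483055]]
jaw push plate top back/front [[  17.02174528 -124.82388946]
 [ -21.16698237 -125.74080362]
 [ -19.25065528 -119.34006096]]
```

```bash
cat >> h.py <<'E'
P=np.load("jig.npy")
def J2W(x,y,z=0):
    c,s=np.cos(P[2]),np.sin(P[2]); return np.array([P[0]+c*x-s*y,P[1]+s*x+c*y,z])
def W2J(p):
    c,s=np.cos(P[2]),np.sin(P[2]); d=np.array(p)[:2]-P[:2]; return np.array([c*d[0]+s*d[1],-s*d[0]+c*d[1],p[2]])
def rep(target=None,z=None):
    st=robot.state(); M=rot(st["ee_rot"])
    cs,sn=np.cos(P[2]),np.sin(P[2]); RJ=np.array([[cs,-sn,0],[sn,cs,0],[0,0,1]])
    print("t",round(st["time_s"],2),"W",np.round(st["position"],1),"J",np.round(W2J(st["position"]),1),"F_jig",np.round(RJ.T@st["force"],2),"grip",round(st["grip_width"],3))
    A=RJ.T@M; print("tool axes in jig (cols):\n",np.round(A,3))
    print("twist of tool y from jig y:",np.arctan2(A[0,1],A[1,1]))
    if target is not None:
        d=J2W(*target)-st["position"]; print("shift in tool axes:",np.round(M.T@d,1), "world", np.round(d,1))
E
python3 -c "
from h import *
rep((-115,3,200))"
```

```text
t 0.15 W [ 208.5 -615.1  213.7] J [-360.8 -725.4  213.7] F_jig [-0.63  0.67  0.04] grip 0.997
tool axes in jig (cols):
 [[-0.     0.354 -0.935]
 [ 0.001 -0.935 -0.354]
 [-1.    -0.002 -0.   ]]
twist of tool y from jig y: 2.779223522186885
shift in tool axes: [  14.7 -593.9 -488. ] world [271.5 719.2 -13.7]
```

servo_tool:
  series:
    - [0.26, [0, -30, -25], 0.121]
    - [0.26, [0, -30, -25], 0.121]
    - [0.26, [0, -30, -25], 0.12]

```text
time_s: 0.4
position: [262.9, -511.2, 213.7]
ee_rot: [0.016, -0.707, 0.015, 0.707]
force: [0.9, -0.2, -0.6]
grip_width: 0.843
```

```bash
python3 -c "
from h import *
rep((-118,3,180))"
```

```text
t 0.4 W [ 262.9 -511.2  213.7] J [-310.1 -619.6  213.7] F_jig [ 0.91 -0.2  -0.62] grip 0.843
tool axes in jig (cols):
 [[-0.001 -0.008 -1.   ]
 [ 0.002 -1.     0.008]
 [-1.    -0.002  0.001]]
twist of tool y from jig y: -3.1338441030604502
shift in tool axes: [  34.5 -624.  -187.3] world [214.1 615.4 -33.7]
```

servo_tool:
  series:
    - [0.26, [2, -38, -11], 0]
    - [0.26, [2, -38, -11], 0]
    - [0.26, [2, -38, -11], 0]
    - [0.26, [2, -38, -11], 0]
    - [0.26, [2, -38, -11], 0]

```text
time_s: 0.82
position: [325.1, -322.8, 204.2]
ee_rot: [0.013, -0.707, 0.013, 0.707]
force: [-0.3, -0.6, 0.1]
grip_width: 0.628
```

servo_tool:
  series:
    - [0.26, [2, -38, -11], 0]
    - [0.26, [2, -38, -11], 0]
    - [0.26, [2, -38, -11], 0]
    - [0.26, [2, -38, -11], 0]
    - [0.26, [2, -38, -11], 0]

```text
time_s: 1.23
position: [386.6, -134.9, 194.5]
ee_rot: [-0.013, 0.707, -0.013, -0.707]
force: [1.0, -0.7, -0.1]
grip_width: 0.634
```

servo_tool:
  series:
    - [0.26, [2, -38, -11], 0]
    - [0.26, [2, -38, -11], 0]
    - [0.26, [2, -38, -11], 0]
    - [0.26, [0, -20, -5], 0]
    - [0.26, [0, 0, 0], 0]

```text
time_s: 1.65
position: [429.5, -0.9, 188.2]
ee_rot: [0.011, -0.707, 0.01, 0.707]
force: [0.2, 0.2, -0.0]
grip_width: 0.626
```

```bash
python3 -c "
from h import *
rep((-118,3,120))
for n in ('wrist','top'):
    cv2.imwrite('pics/%s1.png'%n,cams.grab_frame(n)[:,:,::-1])
"
```

```text
t 1.65 W [429.5  -0.9 188.2] J [-161.7 -103.7  188.2] F_jig [ 0.16  0.18 -0.03] grip 0.626
tool axes in jig (cols):
 [[-0.001  0.006 -1.   ]
 [ 0.001 -1.    -0.006]
 [-1.    -0.001  0.001]]
twist of tool y from jig y: 3.135678872065738
shift in tool axes: [  68.3 -106.3  -44.4] world [ 47.5 105.1 -68.2]
```

View pics/wrist1.png

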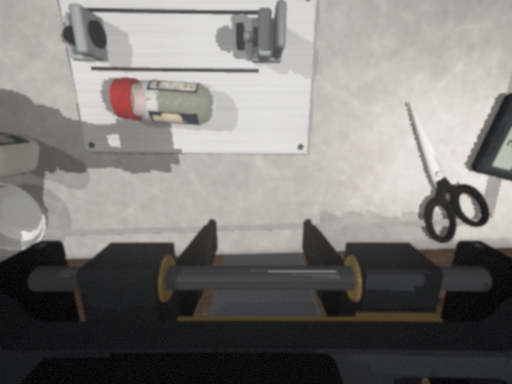

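servo_tool:
  series:
    - [0.26, [10, -37, -15], 0]
    - [0.26, [20, -33, -14], -0.006]
    - [0.26, [20, -30, -13], 0]
    - [0.26, [18, -10, -2], 0]
    - [0.26, [0, 0, 0], 0]

```text
time_s: 2.17
position: [474.7, 104.2, 116.5]
ee_rot: [0.01, -0.704, 0.01, 0.71]
force: [-1.6, -0.3, -0.6]
grip_width: 0.627
```

```bash
python3 -c "
from h import *
rep((-118,7,24))
for n in ('wrist','top'):
    cv2.imwrite('pics/%s2.png'%n,cams.grab_frame(n)[:,:,::-1])
"
```

```text
t 2.17 W [474.7 104.2 116.5] J [-120.3    3.   116.5] F_jig [-1.54 -0.4  -0.59] grip 0.627
tool axes in jig (cols):
 [[-0.008  0.007 -1.   ]
 [-0.001 -1.    -0.007]
 [-1.     0.001  0.008]]
twist of tool y from jig y: 3.1344984461239838
shift in tool axes: [92.4 -4.1 -3.1] world [  2.5   3.9 -92.5]
```

View pics/wrist2.png

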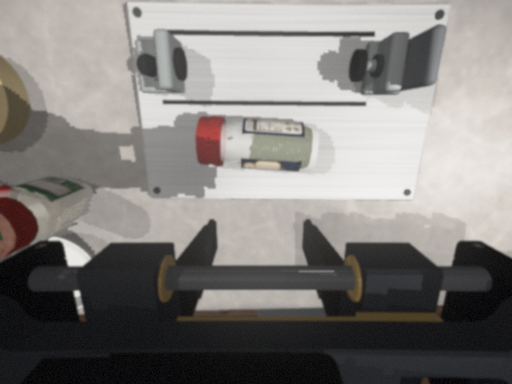

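View pics/top2.png

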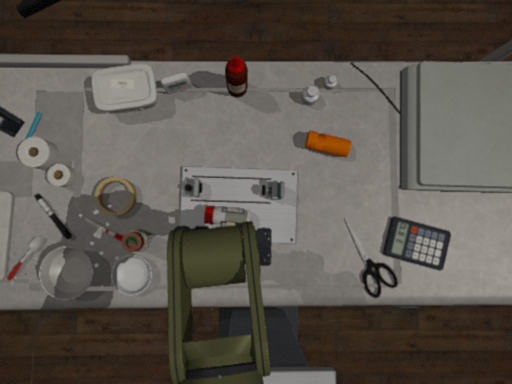

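```bash
python3 -c "
from h import *
for q,z in (((197,140),32.5),((319,147),32.5),((258,145),32.5),((162,102),10),((366,104),10),((150,200),10),((415,199),10),((446,7),10),((128,5),10),((187,62),32.5),((352,66),32.5)):
    print(q,np.round(W2J(pix2z('wrist',q,z)[0]),1))
"
```

```text
(197, 140) [-60.3  61.6  32.5]
(319, 147) [-66.1 -55.5  32.5]
(258, 145) [-64.5   3.3  32.5]
(162, 102) [-25.2  99.3  10. ]
(366, 104) [ -25.8 -104.4   10. ]
(150, 200) [-127.8  122.5   10. ]
(415, 199) [-124.7 -170.1   10. ]
(446, 7) [  56.6 -165.6   10. ]
(128, 5) [ 56.8 121.3  10. ]
(187, 62) [ 7.1 66.2 32.5]
(352, 66) [  4.8 -79.6  32.5]
```

servo_tool:
  series:
    - [0.26, [20, -4, 0], 0]
    - [0.26, [20, 0, 0], 0]
    - [0.26, [20, 0, 0], 0]
    - [0.26, [20, 0, 0], 0]
    - [0.26, [10, 0, 0], 0]

```text
time_s: 2.68
position: [476.7, 106.4, 30.1]
ee_rot: [0.011, -0.707, 0.011, 0.707]
force: [-1.1, 0.0, -0.5]
grip_width: 0.631
```

```bash
python3 -c "
from h import *
rep((-106,7,24))
for n in ('wrist','scene'):
    cv2.imwrite('pics/%s3.png'%n,cams.grab_frame(n)[:,:,::-1])
"
```

```text
t 2.68 W [476.7 106.4  30.1] J [-118.4    5.3   30.1] F_jig [-1.1  -0.02 -0.53] grip 0.631
tool axes in jig (cols):
 [[-0.001  0.004 -1.   ]
 [-0.    -1.    -0.004]
 [-1.     0.     0.001]]
twist of tool y from jig y: 3.13775043085794
shift in tool axes: [  6.1  -1.7 -12.4] world [12.4  1.3 -6.1]
```

View pics/wrist3.png

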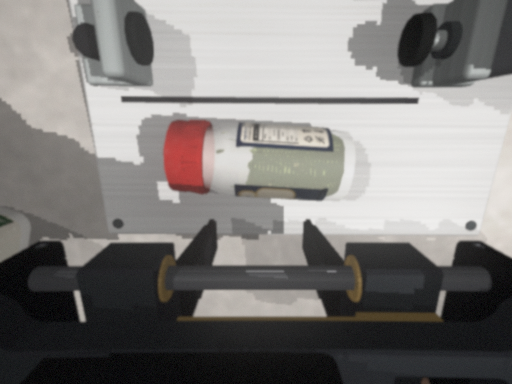

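View pics/scene3.png

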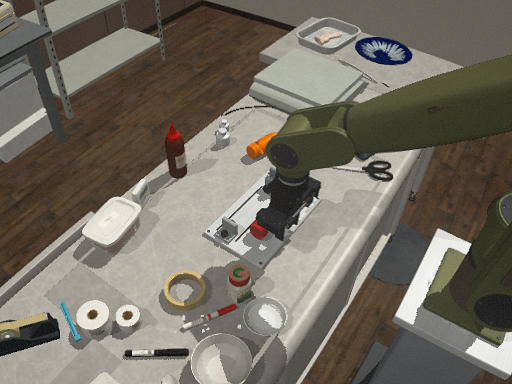

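servo_tool:
  series:
    - [0.26, [2, 0, -3], 0.004]
    - [0.26, [1, 0, -3], 0]
    - [0.26, [0, 0, -3], 0]
    - [0.26, [0, 0, -2], 0]
    - [0.26, [0, 0, -2], 0]

```text
time_s: 3.2
position: [491.1, 107.9, 28.6]
ee_rot: [-0.012, 0.708, -0.012, -0.706]
force: [-0.1, 0.2, 0.0]
grip_width: 0.627
```

servo_tool:
  series:
    - [0.26, [0, 0, -1.6], 0]
    - [0.26, [0, 0, -1.6], 0]
    - [0.26, [0, 0, -1.6], 0]
    - [0.26, [0, 0, -1.6], 0]
    - [0.26, [0, 0, -1.6], 0]

```text
time_s: 3.62
position: [498.2, 107.6, 27.6]
ee_rot: [0.012, -0.707, 0.012, 0.707]
force: [-0.0, 0.1, 0.4]
grip_width: 0.633
```

servo_tool:
  series:
    - [0.26, [0, 0, -1.6], 0]
    - [0.26, [0, 0, -1.6], 0]
    - [0.26, [0, 0, -1.6], 0]
    - [0.26, [0, 0, -1.6], 0]
    - [0.26, [0, 0, -1.6], 0]

```text
time_s: 4.03
position: [506.2, 107.3, 27.7]
ee_rot: [0.012, -0.707, 0.012, 0.707]
force: [-0.5, 0.0, 0.1]
grip_width: 0.627
```

```bash
python3 -c "
from h import *
rep((-36,7,24))
for n in ('wrist',):
    cv2.imwrite('pics/%s4.png'%n,cams.grab_frame(n)[:,:,::-1])
"
```

```text
t 4.03 W [506.2 107.3  27.7] J [-88.9   7.2  27.7] F_jig [-0.5   0.02  0.07] grip 0.627
tool axes in jig (cols):
 [[-0.     0.002 -1.   ]
 [ 0.    -1.    -0.002]
 [-1.    -0.     0.   ]]
twist of tool y from jig y: 3.1392230867887627
shift in tool axes: [  3.7   0.3 -52.9] world [52.9 -2.1 -3.7]
```

View pics/wrist4.png

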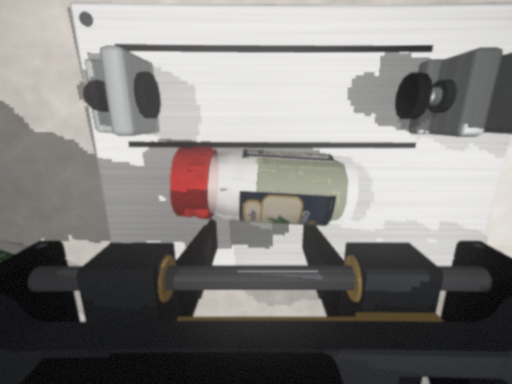

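servo_tool:
  series:
    - [0.26, [0, 0, -1.6], 0]
    - [0.26, [0, 0, -1.6], 0]
    - [0.26, [0, 0, -1.6], 0]
    - [0.26, [0, 0, -1.6], 0]
    - [0.26, [0, 0, -1.6], 0]

```text
time_s: 4.5
position: [514.3, 107.1, 27.7]
ee_rot: [-0.012, 0.707, -0.012, -0.707]
force: [0.6, -0.2, -1.1]
grip_width: 0.631
```

servo_tool:
  series:
    - [0.26, [0, 0, -1.6], 0]
    - [0.26, [0, 0, -1.6], 0]
    - [0.26, [0, 0, -1.6], 0]
    - [0.26, [0, 0, -1.6], 0]
    - [0.26, [0, 0, -1.6], 0]

```text
time_s: 4.92
position: [522.3, 106.8, 27.7]
ee_rot: [-0.012, 0.707, -0.012, -0.707]
force: [-1.5, -0.0, 0.5]
grip_width: 0.63
```

servo_tool:
  series:
    - [0.26, [0, 0, -1.6], 0]
    - [0.26, [0, 0, -1.6], 0]
    - [0.26, [0, 0, -1.6], 0]
    - [0.26, [0, 0, -1.6], 0]
    - [0.26, [0, 0, -1.6], 0]

```text
time_s: 5.33
position: [530.2, 106.5, 27.7]
ee_rot: [0.012, -0.707, 0.012, 0.707]
force: [0.6, 0.1, 0.0]
grip_width: 0.631
```

```bash
python3 -c "
from h import *
rep((-36,7,24))
for n in ('wrist','scene'):
    cv2.imwrite('pics/%s5.png'%n,cams.grab_frame(n)[:,:,::-1])
"
```

```text
t 5.33 W [530.2 106.5  27.7] J [-64.9   7.3  27.7] F_jig [0.61 0.15 0.01] grip 0.631
tool axes in jig (cols):
 [[-0.     0.002 -1.   ]
 [ 0.    -1.    -0.002]
 [-1.    -0.     0.   ]]
twist of tool y from jig y: 3.1391812628561593
shift in tool axes: [  3.7   0.4 -28.9] world [28.9 -1.3 -3.7]
```

View pics/wrist5.png

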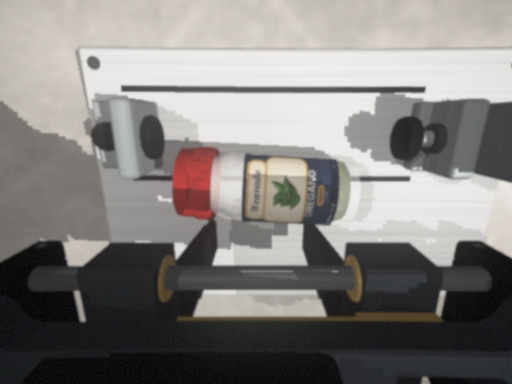

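View pics/scene5.png

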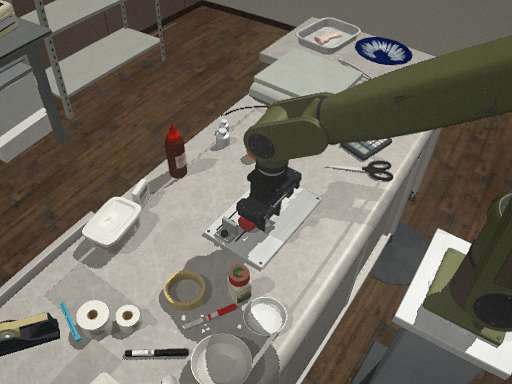

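```bash
cat >> h.py <<'E'
def jaraxis(pairs,lines=None):
    "pairs of (edge far, edge near) pixels at same place along the jar -> axis point in jig"
    st=robot.state(); K,d,M,o=campose("wrist",st)
    out=[]
    for a,b in pairs:
        p=cv2.undistortPoints(np.array([a,b],float).reshape(-1,1,2),K,d).reshape(-1,2)
        r=np.c_[p,np.ones(2)]@M.T; r/=np.linalg.norm(r,axis=1)[:,None]; m=r.sum(0)
        out.append(W2J(o+m*((32.5-o[2])/m[2])))
    print("axis",np.round(out,1))
    if lines is not None: print("lines",np.round([W2J(q) for q in pix2z("wrist",lines,10,st)],1))
E
python3 -c "
from h import *
jaraxis([((195,149),(195,219)),((300,154),(300,225)),((345,160),(345,222))],[(160,89),(400,89),(160,179),(400,179)])"
```

```text
axis [[-26.8  48.7  32.5]
 [-30.1 -19.1  32.5]
 [-31.  -48.2  32.5]]
lines [[ 32.3  73.1  10. ]
 [ 32.7 -85.2  10. ]
 [-28.6  79.4  10. ]
 [-28.  -94.6  10. ]]
```

servo_tool:
  series:
    - [0.26, [0, 0, -1.6], 0]
    - [0.26, [0, 0, -1.6], 0]
    - [0.26, [0, 0, -1.6], 0]
    - [0.26, [0, 0, -1.6], 0]
    - [0.26, [0, 0, -1.6], 0]

```text
time_s: 5.85
position: [538.2, 106.3, 27.7]
ee_rot: [-0.012, 0.707, -0.012, -0.707]
force: [-0.2, 0.1, -0.6]
grip_width: 0.627
```

servo_tool:
  series:
    - [0.26, [0, 0, -1.6], 0]
    - [0.26, [0, 0, -1.6], 0]
    - [0.26, [0, 0, -1.5], 0]
    - [0.26, [0, 0, -1.4], 0]
    - [0.26, [0, 0, -1.2], 0]

```text
time_s: 6.27
position: [545.6, 106.0, 27.7]
ee_rot: [-0.012, 0.707, -0.012, -0.707]
force: [-1.4, 0.5, -0.7]
grip_width: 0.629
```

servo_tool:
  series:
    - [0.26, [0, 0, -1], 0]
    - [0.26, [0, 0, -1], 0]
    - [0.26, [0, 0, -1], 0]
    - [0.26, [0, 0, -1], 0]
    - [0.26, [0, 0, -1], 0]

```text
time_s: 6.68
position: [550.4, 105.9, 27.7]
ee_rot: [0.012, -0.707, 0.012, 0.707]
force: [-0.9, -0.1, 0.6]
grip_width: 0.634
```

```bash
python3 -c "
from h import *
rep((-36,7,24))
for n in ('wrist',):
    cv2.imwrite('pics/%s6.png'%n,cams.grab_frame(n)[:,:,::-1])
"
```

```text
t 6.68 W [550.4 105.9  27.7] J [-44.7   7.3  27.7] F_jig [-0.86 -0.14  0.58] grip 0.634
tool axes in jig (cols):
 [[-0.     0.002 -1.   ]
 [ 0.    -1.    -0.002]
 [-1.    -0.     0.   ]]
twist of tool y from jig y: 3.1392038215342337
shift in tool axes: [ 3.7  0.4 -8.7] world [ 8.7 -0.7 -3.7]
```

View pics/wrist6.png

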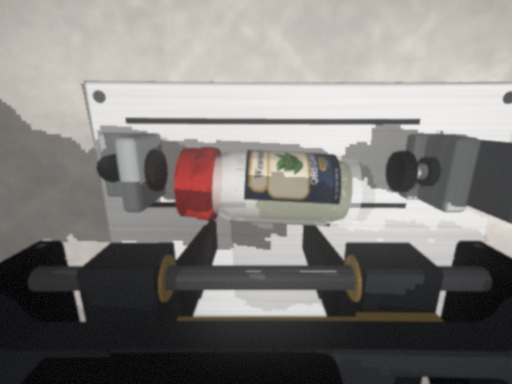

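```bash
python3 -c "
from h import *
jaraxis([((200,148),(200,219)),((300,150),(300,222)),((335,154),(335,220))],[(160,121),(390,122),(160,205),(390,206)])
z=cv2.imread('pics/wrist6.png')[100:260,130:450];cv2.imwrite('pics/w6c.png',cv2.resize(z,None,fx=2.5,fy=2.5,interpolation=cv2.INTER_CUBIC))"
```

```text
axis [[ -6.1  45.5  32.5]
 [ -7.5 -18.9  32.5]
 [ -8.1 -41.5  32.5]]
lines [[ 32.3  75.3  10. ]
 [ 32.1 -81.7  10. ]
 [-28.2  81.5  10. ]
 [-28.3 -90.2  10. ]]
```

View pics/w6c.png

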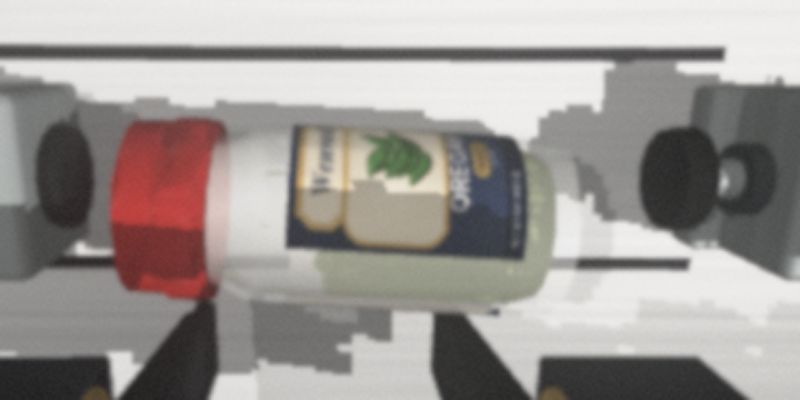

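servo_tool:
  series:
    - [0.26, [0, 0, -1], 0]
    - [0.26, [0, 0, -1], 0]
    - [0.26, [0, 0, -1], 0]
    - [0.26, [0, 0, -1], 0]
    - [0.26, [0, 0, -1], 0]

```text
time_s: 7.15
position: [555.5, 105.7, 27.7]
ee_rot: [0.012, -0.707, 0.012, 0.707]
force: [-0.2, -0.3, -0.2]
grip_width: 0.627
```

servo_tool:
  series:
    - [0.26, [0, 0, -1], 0]
    - [0.26, [0, 0, -0.8], 0]
    - [0.26, [0, 0, -0.6], 0]
    - [0.26, [0, 0, 0], 0]
    - [0.26, [0, 0, 0], 0]

```text
time_s: 7.57
position: [557.8, 105.6, 27.6]
ee_rot: [0.012, -0.707, 0.012, 0.707]
force: [0.0, -0.8, -0.2]
grip_width: 0.633
```

```bash
python3 -c "
from h import *
rep((-36,7,24))
z=cams.grab_frame('wrist')[:,:,::-1]; cv2.imwrite('pics/w7.png',z)
z=z[100:260,130:450];cv2.imwrite('pics/w7c.png',cv2.resize(z,None,fx=2.5,fy=2.5,interpolation=cv2.INTER_CUBIC))"
```

```text
t 7.57 W [557.8 105.6  27.6] J [-37.3   7.3  27.6] F_jig [ 0.05 -0.84 -0.2 ] grip 0.633
tool axes in jig (cols):
 [[-0.     0.002 -1.   ]
 [-0.    -1.    -0.002]
 [-1.     0.     0.   ]]
twist of tool y from jig y: 3.1392530184187812
shift in tool axes: [ 3.6  0.3 -1.3] world [ 1.3 -0.4 -3.6]
```

View pics/w7c.png

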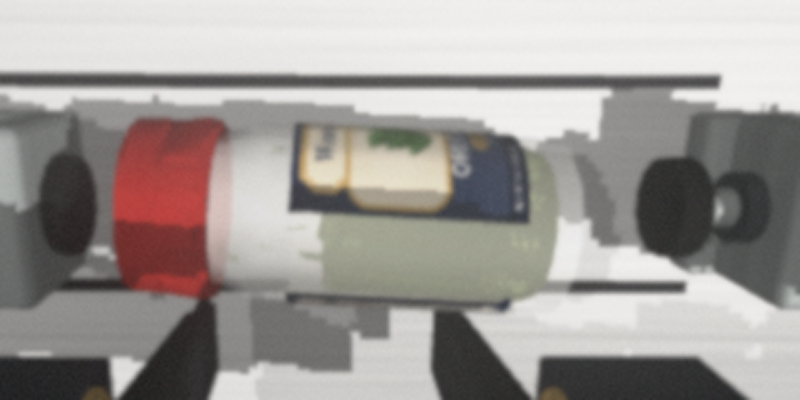

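```bash
python3 -c "
from h import *
f=lambda *p: tc(p,2.5,(130,100))
jaraxis([(f(165,119),f(165,297)),(f(400,124),f(400,307)),(f(500,133),f(500,303))],[f(20,79),f(700,81),f(75,285),f(660,288)])
print(W2J(pix2z('wrist',[f(113,205)],32.5)[0]),W2J(pix2z('wrist',[f(94,205)],32.5)[0]),W2J(pix2z('wrist',[f(558,215)],32.5)[0]),W2J(pix2z('wrist',[f(640,205)],32.5)[0]))"
```

```text
axis [[  1.4  48.2  32.5]
 [ -0.4 -12.3  32.5]
 [ -0.9 -38.1  32.5]]
lines [[ 32.4  91.3  10. ]
 [ 32.5 -96.1  10. ]
 [-27.9  82.3  10. ]
 [-28.2 -94.   10. ]]
[ 2.24398384 61.477925   32.5       ] [ 2.22303715 66.33106041 32.5       ] [ 2.03553279e-02 -5.29159888e+01  3.25000000e+01] [  2.72389344 -73.51729023  32.5       ]
```

servo_tool:
  series:
    - [0.26, [0, 0, -0.6], 0]
    - [0.26, [0, 0, -0.6], 0]
    - [0.26, [0, 0, -0.6], 0]
    - [0.26, [0, 0, -0.2], 0]
    - [0.26, [0, 0, 0], 0]

```text
time_s: 8.03
position: [559.8, 105.5, 27.7]
ee_rot: [-0.012, 0.707, -0.012, -0.707]
force: [-0.2, -0.3, -0.2]
grip_width: 0.632
```

servo_tool:
  series:
    - [0.26, [0, 0, 3], 0]
    - [0.26, [0, 0, 6], 0]
    - [0.26, [0, 0, 12], 0]
    - [0.26, [-20, 0, 15], 0]
    - [0.26, [-35, 0, 0], 0]

```text
time_s: 8.45
position: [516.8, 106.4, 77.5]
ee_rot: [0.011, -0.702, 0.012, 0.712]
force: [-0.3, -0.8, -0.5]
grip_width: 0.629
```

servo_tool:
  series:
    - [-1, [-35, 0, 0], 0]
    - [-1, [-30, 20, 20], 0]
    - [-1, [0, 40, 0], 0]
    - [-1, [0, 40, 0], 0]
    - [-1, [0, 40, 0], 0]

```text
time_s: 8.87
position: [498.7, -33.5, 148.9]
ee_rot: [-0.011, 0.708, -0.011, -0.706]
force: [0.3, -0.6, -0.9]
grip_width: 0.336
```

servo_tool:
  series:
    - [-1, [0, 40, 0], 0]
    - [-1, [0, 30, 0], 0]
    - [-1, [0, 0, 0], 0]
    - [-1, [0, 0, 0], 0]

```text
time_s: 9.2
position: [496.2, -103.5, 147.5]
ee_rot: [0.013, -0.707, 0.013, 0.707]
force: [-0.6, 0.3, -0.5]
grip_width: 0.058
```

```bash
python3 -c "
from h import *
rep((-36,7,24))
z=cams.grab_frame('top')[:,:,::-1]; cv2.imwrite('pics/t8.png',z)
z=z[155:255,165:310];cv2.imwrite('pics/t8c.png',cv2.resize(z,None,fx=5.5,fy=5.5,interpolation=cv2.INTER_CUBIC))
cv2.imwrite('pics/w8.png',cams.grab_frame('wrist')[:,:,::-1])"
```

```text
t 9.2 W [ 496.2 -103.5  147.5] J [ -91.5 -203.8  147.5] F_jig [-0.57  0.27 -0.5 ] grip 0.058
tool axes in jig (cols):
 [[-0.    -0.001 -1.   ]
 [ 0.    -1.     0.001]
 [-1.    -0.     0.   ]]
twist of tool y from jig y: -3.140774180870194
shift in tool axes: [ 123.6 -210.8  -55.3] world [  62.9  208.7 -123.5]
```

View pics/t8c.png

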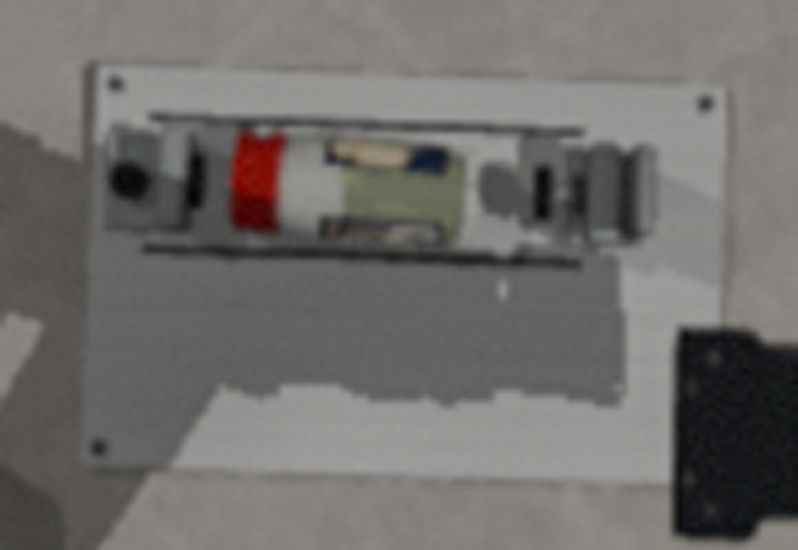

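View pics/w8.png

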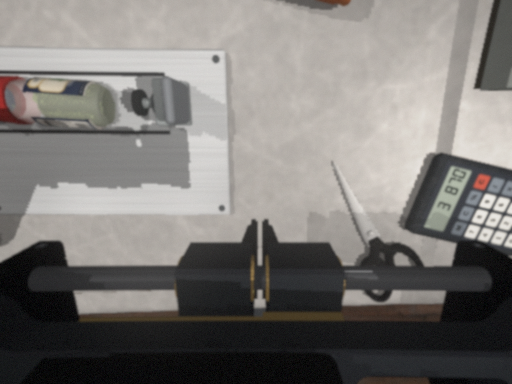

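```bash
python3 -c "
from h import *
q=tc([(257,133),(257,229),(340,136),(340,241),(435,140),(435,246)])
# bisector
K,d,M,o=campose('top')
p=cv2.undistortPoints(q.reshape(-1,1,2),K,d).reshape(-1,2); r=np.c_[p,np.ones(6)]@M.T; r/=np.linalg.norm(r,axis=1)[:,None]
for i in (0,2,4):
    m=r[i]+r[i+1]; print(np.round(W2J(o+m*((32.5-o[2])/m[2])),1))
for a,z in (((233,182),32.5),((204,182),32.5),((465,196),32.5),((527,192),32.5),((640,235),75),((656,195),75),((585,240),50)): print(a,np.round(W2J(pix2z('top',[tc(a)],z)[0]),1))
f=cams.camera_info
for a in ((190,68),(191,122),(150,100),(175,72),(176,125)): print(a,np.round(W2J(pix2z('wrist',[a],75)[0]),1))
z=cv2.imread('pics/w8.png')[40:160,60:260];cv2.imwrite('pics/w8c.png',cv2.resize(z,None,fx=4,fy=4,interpolation=cv2.INTER_CUBIC))
"
```

```text
[ 1.5 47.  32.5]
[-0.7 10.1 32.5]
[ -1.3 -32.1  32.5]
(233, 182) [ 0.7 57.6 32.5]
(204, 182) [ 0.3 70.4 32.5]
(465, 196) [ -2.2 -45.4  32.5]
(527, 192) [  0.4 -73.   32.5]
(640, 235) [ -19.3 -119.3   75. ]
(656, 195) [  -2.1 -125.7   75. ]
(585, 240) [-20.9 -98.   50. ]
(190, 68) [  27.5 -143.7   75. ]
(191, 122) [ -15.9 -141.4   75. ]
(150, 100) [   2.1 -107.5   75. ]
(175, 72) [  24.3 -130.9   75. ]
(176, 125) [ -18.5 -128.    75. ]
```

View pics/w8c.png

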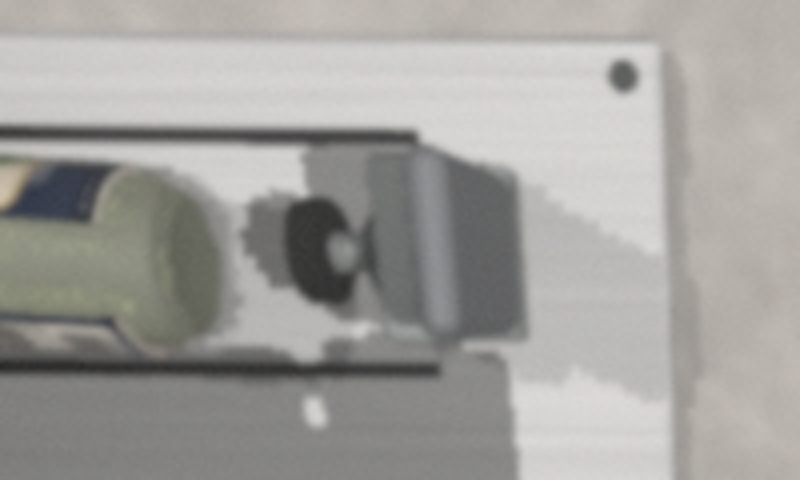

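servo_tool:
  series:
    - [-1, [0, -8, -35], 0]
    - [-1, [0, -15, -35], 0]
    - [-1, [15, -20, -21], 0]
    - [-1, [30, -5, 0], 0]
    - [-1, [30, 0, 0], 0]

```text
time_s: 9.72
position: [591.8, -54.3, 73.3]
ee_rot: [-0.01, 0.708, -0.01, -0.706]
force: [0.4, -0.4, 0.5]
grip_width: 0.001
```

servo_tool:
  series:
    - [-1, [25, 0, 0], 0]
    - [-1, [2, 0, 0], 0]
    - [-1, [0, 0, 0], 0]
    - [-1, [0, 0, 0], 0]

```text
time_s: 10.05
position: [590.2, -56.7, 47.0]
ee_rot: [-0.011, 0.708, -0.011, -0.706]
force: [0.3, 1.3, 0.6]
grip_width: 0.001
```

```bash
python3 -c "
from h import *
rep((0,-140,45))
for n in ('wrist','scene','top'): cv2.imwrite('pics/%s9.png'%n,cams.grab_frame(n)[:,:,::-1])
z=cv2.imread('pics/top9.png')[155:255,165:310];cv2.imwrite('pics/t9c.png',cv2.resize(z,None,fx=5.5,fy=5.5,interpolation=cv2.INTER_CUBIC))
"
```

```text
t 10.05 W [590.2 -56.7  47. ] J [   0.8 -153.7   47. ] F_jig [0.22 1.35 0.63] grip 0.001
tool axes in jig (cols):
 [[ 0.002  0.004 -1.   ]
 [-0.    -1.    -0.004]
 [-1.     0.    -0.002]]
twist of tool y from jig y: 3.1378601207845573
shift in tool axes: [  2.  -13.7   0.7] world [-0.3 13.7 -2. ]
```

View pics/wrist9.png

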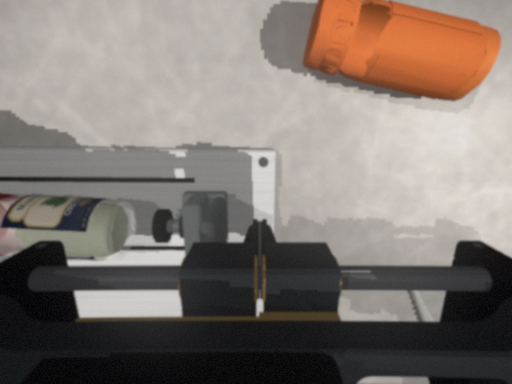

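View pics/scene9.png

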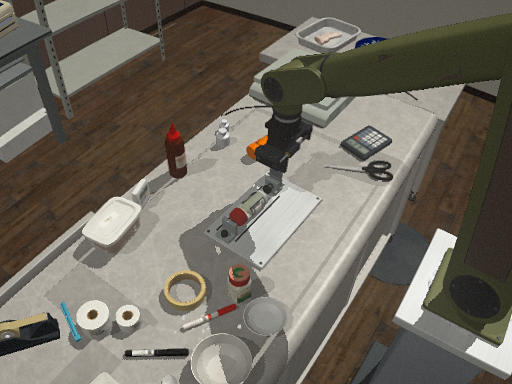

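View pics/t9c.png

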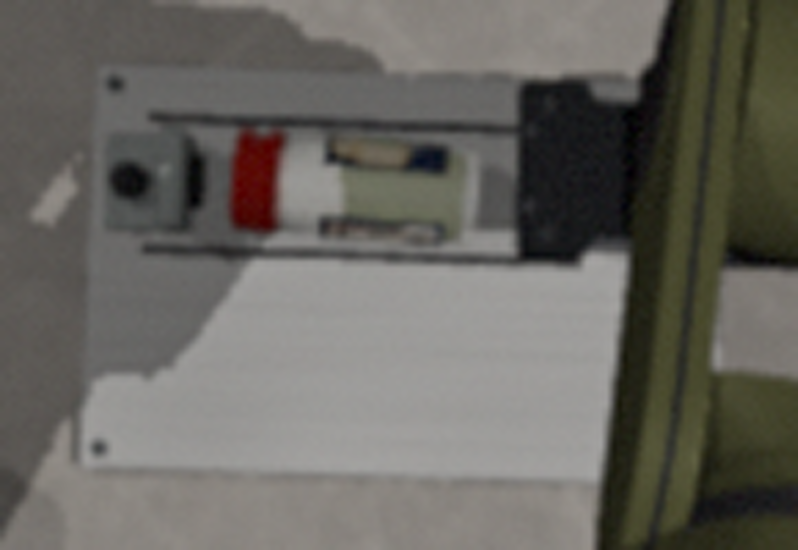

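servo_tool:
  series:
    - [-1, [0, -3, 0], 0]
    - [-1, [0, -3, 0], 0]
    - [-1, [0, -3, 0], 0]
    - [-1, [0, -2, 0], 0]
    - [-1, [0, -2, 0], 0]

```text
time_s: 10.62
position: [589.8, -44.2, 45.8]
ee_rot: [-0.012, 0.707, -0.012, -0.707]
force: [0.5, -0.5, -0.3]
grip_width: 0.01
```

servo_tool:
  series:
    - [-1, [0, -2, 0], 0]
    - [-1, [0, -2, 0], 0]
    - [-1, [0, -2, 0], 0]
    - [-1, [0, -2, 0], 0]
    - [-1, [0, -2, 0], 0]

```text
time_s: 11.03
position: [590.1, -35.1, 45.6]
ee_rot: [0.011, -0.707, 0.012, 0.707]
force: [0.2, -4.8, 0.5]
grip_width: 0.005
```

```bash
python3 -c "
from h import *
rep((0,-140,45))
for n in ('wrist',): cv2.imwrite('pics/%s10.png'%n,cams.grab_frame(n)[:,:,::-1])
rep()
"
```

```text
t 11.03 W [590.1 -35.1  45.6] J [-1.000e-01 -1.322e+02  4.560e+01] F_jig [ 0.33 -4.81  0.51] grip 0.005
tool axes in jig (cols):
 [[-0.     0.002 -1.   ]
 [-0.001 -1.    -0.002]
 [-1.     0.001  0.   ]]
twist of tool y from jig y: 3.1391891815522537
shift in tool axes: [ 0.6  7.8 -0.1] world [-0.2 -7.8 -0.6]
t 11.08 W [590.1 -34.7  45.6] J [-1.000e-01 -1.317e+02  4.560e+01] F_jig [ 0.38 -3.71 -0.87] grip 0.004
tool axes in jig (cols):
 [[-0.     0.002 -1.   ]
 [-0.001 -1.    -0.002]
 [-1.     0.001  0.   ]]
twist of tool y from jig y: 3.13914315705164
```

View pics/wrist10.png

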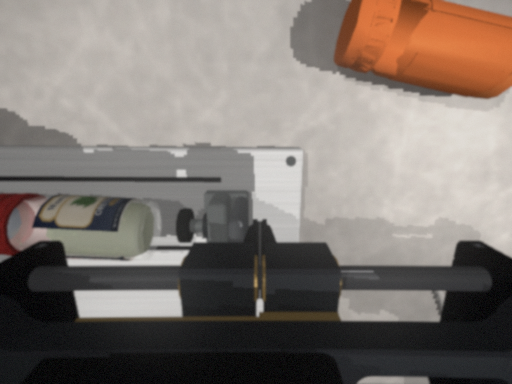

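servo_tool:
  series:
    - [-1, [0, -2, 0], 0]
    - [-1, [0, -2, 0], 0]
    - [-1, [0, -2, 0], 0]
    - [-1, [0, -2, 0], 0]
    - [-1, [0, -2, 0], 0]

```text
time_s: 11.5
position: [590.4, -24.4, 45.6]
ee_rot: [-0.012, 0.707, -0.012, -0.707]
force: [-0.2, -4.2, -1.1]
grip_width: 0.008
```

servo_tool:
  series:
    - [-1, [0, -1.5, 0], 0]
    - [-1, [0, -1.5, 0], 0]
    - [-1, [0, -1.5, 0], 0]
    - [-1, [0, -1.5, 0], 0]
    - [-1, [0, -1.5, 0], 0]

```text
time_s: 11.92
position: [590.7, -16.9, 45.6]
ee_rot: [-0.012, 0.707, -0.012, -0.707]
force: [0.2, -4.3, -1.2]
grip_width: 0.004
```

```bash
python3 -c "
from h import *
rep()
for n in ('wrist','top'): cv2.imwrite('pics/%s11.png'%n,cams.grab_frame(n)[:,:,::-1])
z=cv2.imread('pics/top11.png')[155:255,165:310];cv2.imwrite('pics/t11c.png',cv2.resize(z,None,fx=5.5,fy=5.5,interpolation=cv2.INTER_CUBIC))
"
```

```text
t 11.92 W [590.7 -16.9  45.6] J [-1.000e-01 -1.139e+02  4.560e+01] F_jig [ 0.32 -4.31 -1.25] grip 0.004
tool axes in jig (cols):
 [[ 0.     0.002 -1.   ]
 [ 0.    -1.    -0.002]
 [-1.    -0.    -0.   ]]
twist of tool y from jig y: 3.1391770871043003
```

View pics/wrist11.png

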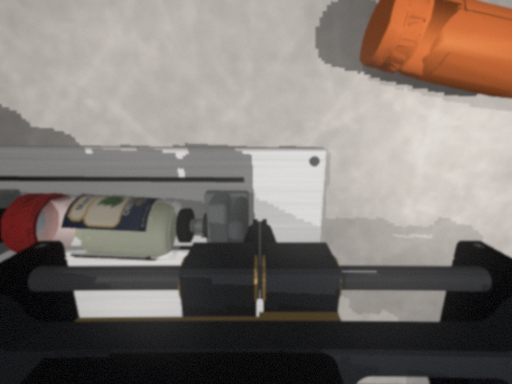

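View pics/t11c.png

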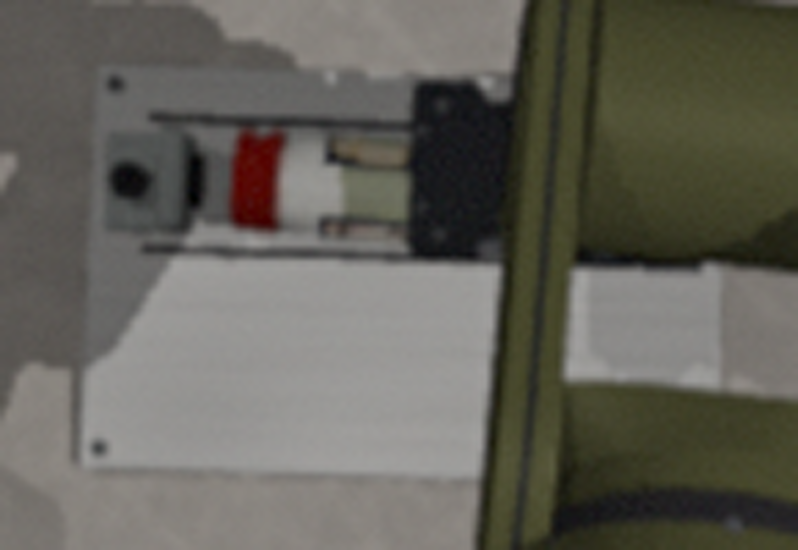

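servo_tool:
  series:
    - [-1, [0, -1, 0], 0]
    - [-1, [0, -1, 0], 0]
    - [-1, [0, -1, 0], 0]
    - [-1, [0, -1, 0], 0]
    - [-1, [0, -1, 0], 0]

```text
time_s: 12.43
position: [590.9, -12.1, 45.6]
ee_rot: [-0.012, 0.707, -0.012, -0.707]
force: [0.7, -3.9, -1.1]
grip_width: 0.006
```

servo_tool:
  series:
    - [-1, [0, -1, 0], 0]
    - [-1, [0, -1, 0], 0]
    - [-1, [0, -1, 0], 0]
    - [-1, [0, -1, 0], 0]
    - [-1, [0, 0, 0], 0]

```text
time_s: 12.85
position: [591.0, -7.8, 45.6]
ee_rot: [-0.012, 0.707, -0.012, -0.707]
force: [0.7, -3.9, -2.5]
grip_width: 0.004
```

```bash
python3 -c "
from h import *
rep()
for n in ('wrist','top'): cv2.imwrite('pics/%s12.png'%n,cams.grab_frame(n)[:,:,::-1])
z=cv2.imread('pics/top12.png')[155:255,165:310];cv2.imwrite('pics/t12c.png',cv2.resize(z,None,fx=5.5,fy=5.5,interpolation=cv2.INTER_CUBIC))
rep()
"
```

```text
t 12.85 W [591.   -7.8  45.6] J [-1.000e-01 -1.048e+02  4.560e+01] F_jig [ 0.87 -3.83 -2.51] grip 0.004
tool axes in jig (cols):
 [[ 0.     0.002 -1.   ]
 [ 0.    -1.    -0.002]
 [-1.    -0.    -0.   ]]
twist of tool y from jig y: 3.1391736637738497
t 12.95 W [591.   -7.8  45.6] J [-1.000e-01 -1.048e+02  4.560e+01] F_jig [ 1.81 -3.26 -2.17] grip 0.005
tool axes in jig (cols):
 [[ 0.     0.002 -1.   ]
 [ 0.    -1.    -0.002]
 [-1.    -0.    -0.   ]]
twist of tool y from jig y: 3.1392408653812596
```

View pics/wrist12.png

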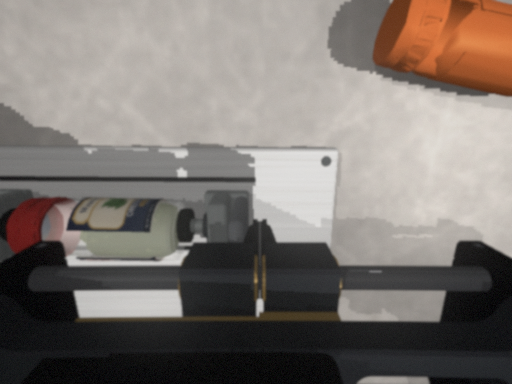

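View pics/t12c.png

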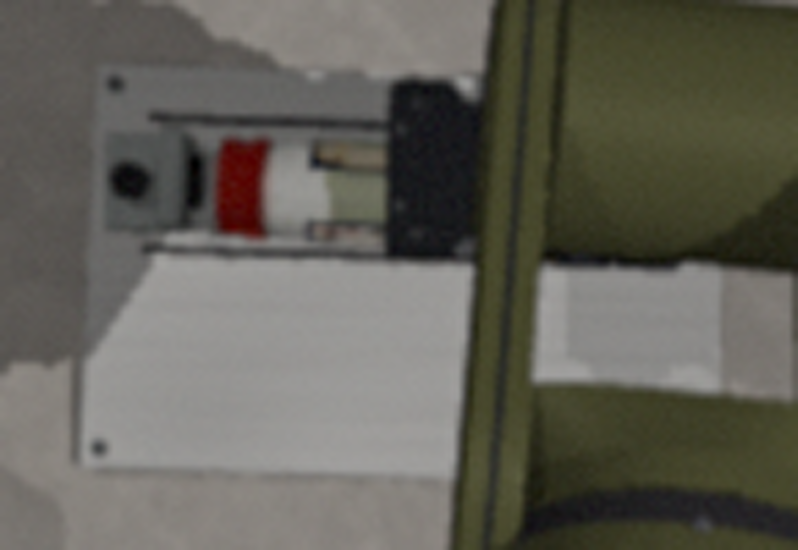

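```bash
python3 -c "
from h import *
q=tc([(244,139),(244,236),(290,140),(290,240),(360,141),(360,243)])
K,d,M,o=campose('top')
p=cv2.undistortPoints(q.reshape(-1,1,2),K,d).reshape(-1,2); r=np.c_[p,np.ones(6)]@M.T; r/=np.linalg.norm(r,axis=1)[:,None]
for i in (0,2,4):
    m=r[i]+r[i+1]; print(np.round(W2J(o+m*((32.5-o[2])/m[2])),1))
print(W2J(pix2z('top',[tc((218,188))],32.5)[0]),W2J(pix2z('top',[tc((204,183))],32.5)[0]))
f=lambda *p:p
jaraxis([((42,197),(42,251)),((120,198),(120,258)),((165,203),(165,256))],[(100,179),(240,179)])
"
```

```text
[-1.6 52.7 32.5]
[-2.  32.3 32.5]
[-1.9  1.2 32.5]
[-2.1412626  64.13726129 32.5       ] [-0.11675171 70.41008735 32.5       ]
axis [[  2.9  55.2  32.5]
 [ -0.1  -1.1  32.5]
 [ -1.3 -34.3  32.5]]
lines [[ 31.8  21.4  10. ]
 [ 32.3 -89.4  10. ]]
```

servo_tool:
  series:
    - [-1, [0, -1, 0], 0]
    - [-1, [0, -1, 0], 0]
    - [-1, [0, -1, 0], 0]
    - [-1, [0, -1, 0], 0]
    - [-1, [0, 0, 0], 0]

```text
time_s: 13.37
position: [591.2, -3.8, 45.7]
ee_rot: [-0.012, 0.707, -0.012, -0.707]
force: [1.2, -4.3, -2.2]
grip_width: 0.006
```

servo_tool:
  series:
    - [-1, [0, -1, 0], 0]
    - [-1, [0, 0, 0], 0]

```text
time_s: 13.53
position: [591.2, -2.9, 45.7]
ee_rot: [-0.012, 0.707, -0.012, -0.707]
force: [1.3, -3.5, -1.9]
grip_width: 0.004
```

servo_tool:
  series:
    - [-1, [0, -1, 0], 0]
    - [-1, [0, 0, 0], 0]

```text
time_s: 13.7
position: [591.2, -1.9, 45.6]
ee_rot: [-0.012, 0.707, -0.012, -0.707]
force: [1.0, -4.6, -2.0]
grip_width: 0.01
```

```bash
python3 -c "
from h import *
rep()
for n in ('wrist','top'): cv2.imwrite('pics/%s13.png'%n,cams.grab_frame(n)[:,:,::-1])
z=cv2.imread('pics/top13.png')[155:255,165:310];cv2.imwrite('pics/t13c.png',cv2.resize(z,None,fx=5.5,fy=5.5,interpolation=cv2.INTER_CUBIC))
rep()
"
```

```text
t 13.7 W [591.2  -1.9  45.6] J [ -0.1 -98.9  45.6] F_jig [ 1.16 -4.56 -1.95] grip 0.01
tool axes in jig (cols):
 [[ 0.     0.002 -1.   ]
 [ 0.    -1.    -0.002]
 [-1.    -0.    -0.   ]]
twist of tool y from jig y: 3.139177704954737
t 13.8 W [591.2  -1.9  45.6] J [ -0.1 -98.9  45.6] F_jig [ 0.92 -3.58 -2.83] grip 0.006
tool axes in jig (cols):
 [[ 0.     0.002 -1.   ]
 [ 0.    -1.    -0.002]
 [-1.    -0.    -0.   ]]
twist of tool y from jig y: 3.1392085158291283
```

View pics/t13c.png

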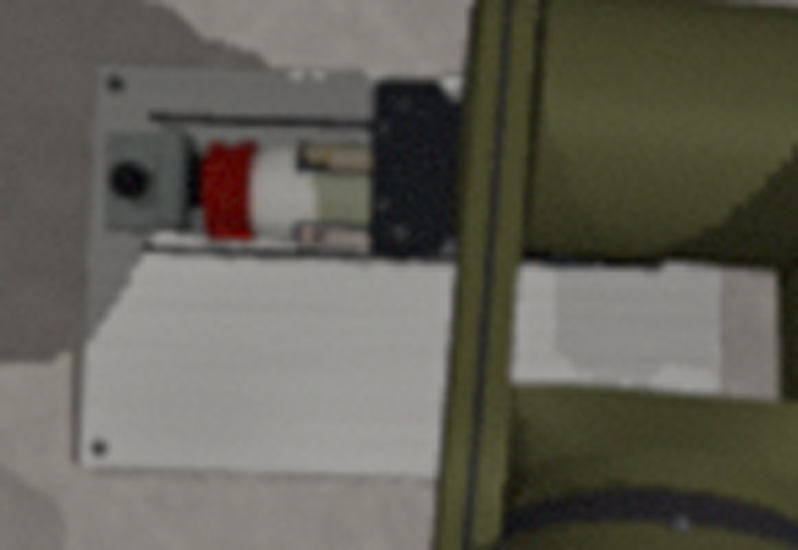

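servo_tool:
  series:
    - [-1, [0, -0.7, 0], 0]
    - [-1, [0, 0, 0], 0]

```text
time_s: 13.97
position: [591.3, -1.3, 45.7]
ee_rot: [-0.012, 0.707, -0.012, -0.707]
force: [0.6, -4.8, -2.2]
grip_width: 0.004
```

servo_tool:
  series:
    - [-1, [0, -0.7, 0], 0]
    - [-1, [0, 0, 0], 0]

```text
time_s: 14.13
position: [591.3, -0.6, 45.7]
ee_rot: [-0.012, 0.707, -0.012, -0.707]
force: [1.7, -3.7, -2.3]
grip_width: 0.005
```

servo_tool:
  series:
    - [-1, [0, -0.7, 0], 0]
    - [-1, [0, 0, 0], 0]

```text
time_s: 14.3
position: [591.3, 0.1, 45.7]
ee_rot: [-0.012, 0.707, -0.012, -0.707]
force: [1.3, -4.6, -1.6]
grip_width: 0.002
```

```bash
python3 -c "
from h import *
rep()
for n in ('wrist','top'): cv2.imwrite('pics/%s14.png'%n,cams.grab_frame(n)[:,:,::-1])
z=cv2.imread('pics/top14.png')[155:255,165:310];cv2.imwrite('pics/t14c.png',cv2.resize(z,None,fx=5.5,fy=5.5,interpolation=cv2.INTER_CUBIC))
rep()
"
```

```text
t 14.3 W [5.913e+02 1.000e-01 4.570e+01] J [ -0.1 -96.9  45.7] F_jig [ 1.43 -4.54 -1.64] grip 0.002
tool axes in jig (cols):
 [[ 0.     0.002 -1.   ]
 [ 0.    -1.    -0.002]
 [-1.    -0.    -0.   ]]
twist of tool y from jig y: 3.139196776013536
t 14.4 W [5.913e+02 1.000e-01 4.570e+01] J [ -0.1 -96.9  45.7] F_jig [ 1.27 -3.82 -2.29] grip 0.004
tool axes in jig (cols):
 [[ 0.     0.002 -1.   ]
 [ 0.    -1.    -0.002]
 [-1.    -0.    -0.   ]]
twist of tool y from jig y: 3.139155044002302
```

View pics/t14c.png

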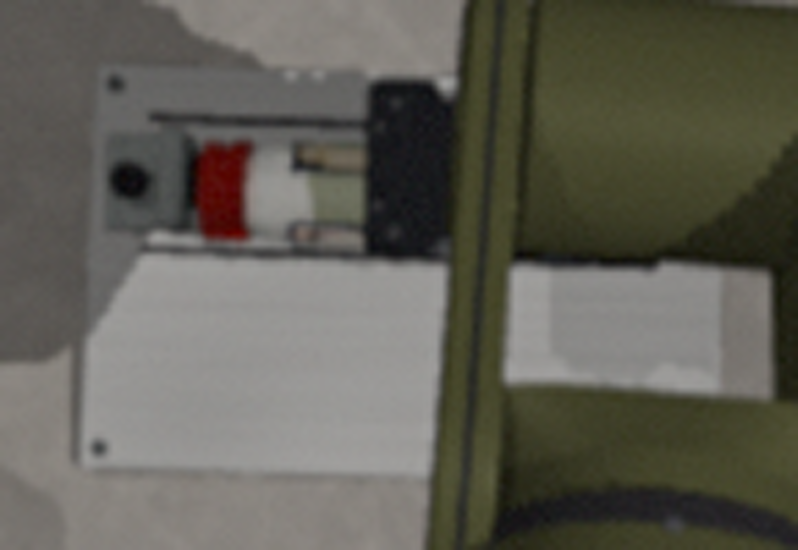

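View pics/wrist14.png

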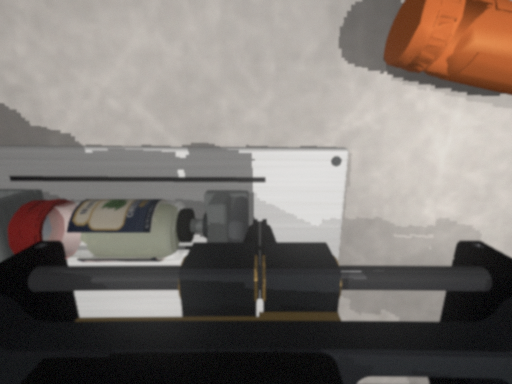

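servo_tool:
  series:
    - [-1, [0, -0.7, 0], 0]
    - [-1, [0, 0, 0], 0]

```text
time_s: 14.57
position: [591.3, 0.8, 45.6]
ee_rot: [-0.012, 0.707, -0.012, -0.707]
force: [1.9, -4.8, -2.2]
grip_width: 0.008
```

servo_tool:
  series:
    - [-1, [0, -0.7, 0], 0]
    - [-1, [0, 0, 0], 0]

```text
time_s: 14.73
position: [591.4, 1.3, 45.7]
ee_rot: [-0.012, 0.707, -0.012, -0.707]
force: [1.8, -5.8, -3.0]
grip_width: 0.007
```

servo_tool:
  series:
    - [-1, [0, -0.7, 0], 0]
    - [-1, [0, 0, 0], 0]

```text
time_s: 14.9
position: [591.4, 1.8, 45.6]
ee_rot: [-0.011, 0.707, -0.012, -0.707]
force: [2.0, -5.4, -3.2]
grip_width: 0.001
```

```bash
python3 -c "
from h import *
F=[]
rep()
for n in ('wrist','top'): cv2.imwrite('pics/%s15.png'%n,cams.grab_frame(n)[:,:,::-1]);F.append(robot.state()['force'])
print(F)
a=[cv2.resize(cv2.imread('pics/top%d.png'%i)[170:205,180:235],None,fx=10,fy=7,interpolation=cv2.INTER_CUBIC) for i in (14,15)]
cv2.imwrite('pics/t15c.png',np.vstack(a))
"
```

```text
t 14.9 W [591.4   1.8  45.6] J [ -0.1 -95.2  45.6] F_jig [ 2.17 -5.3  -3.21] grip 0.001
tool axes in jig (cols):
 [[ 0.     0.003 -1.   ]
 [-0.001 -1.    -0.003]
 [-1.     0.001 -0.   ]]
twist of tool y from jig y: 3.1390298451280425
[array([ 2.43656253, -4.93224469, -3.31398924]), array([ 0.92528088, -6.26955644, -3.67349039])]
```

View pics/t15c.png

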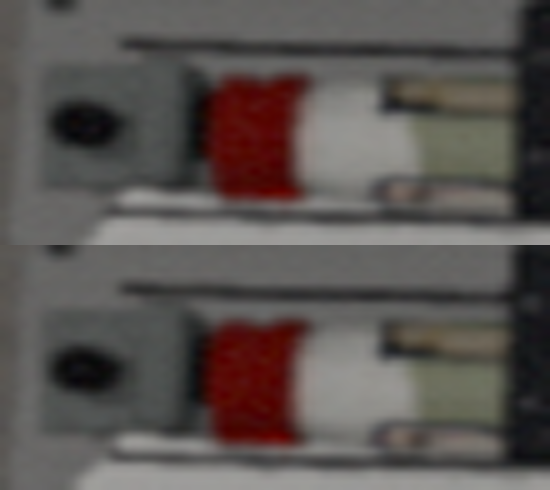

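servo_tool:
  series:
    - [-1, [0, -0.7, 0], 0]
    - [-1, [0, 0, 0], 0]
    - [-1, [0, 0, 0], 0]

```text
time_s: 15.25
position: [591.4, 2.3, 45.7]
ee_rot: [-0.011, 0.707, -0.012, -0.707]
force: [1.9, -6.1, -2.7]
grip_width: 0.001
```

servo_tool:
  series:
    - [-1, [0, -0.7, 0], 0]
    - [-1, [0, 0, 0], 0]
    - [-1, [0, 0, 0], 0]

```text
time_s: 15.5
position: [591.4, 2.8, 45.7]
ee_rot: [-0.011, 0.707, -0.012, -0.707]
force: [1.0, -8.0, -2.4]
grip_width: 0.006
```

servo_tool:
  series:
    - [-1, [0, -0.7, 0], 0]
    - [-1, [0, 0, 0], 0]
    - [-1, [0, 0, 0], 0]

```text
time_s: 15.75
position: [591.4, 3.3, 45.7]
ee_rot: [-0.011, 0.707, -0.012, -0.707]
force: [1.1, -7.9, -2.0]
grip_width: 0.003
```

```bash
python3 -c "
from h import *
F=[]
rep()
for n in ('wrist','top'): cv2.imwrite('pics/%s16.png'%n,cams.grab_frame(n)[:,:,::-1]);F.append(robot.state()['force'])
print(F)
"
```

```text
t 15.75 W [591.4   3.3  45.7] J [ -0.1 -93.7  45.7] F_jig [ 1.43 -7.83 -1.98] grip 0.003
tool axes in jig (cols):
 [[ 0.     0.003 -1.   ]
 [-0.002 -1.    -0.003]
 [-1.     0.002 -0.   ]]
twist of tool y from jig y: 3.139024471799639
[array([ 0.36777719, -7.6513189 , -2.6036765 ]), array([ 0.73842983, -7.13544662, -2.13192113])]
```

View pics/wrist16.png

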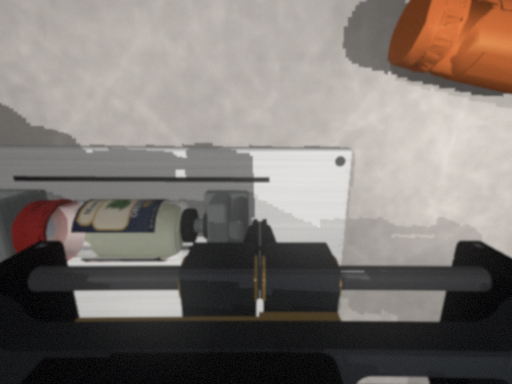

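servo_tool:
  series:
    - [-1, [0, -0.5, 0], 0]
    - [-1, [0, 0, 0], 0]
    - [-1, [0, 0, 0], 0]

```text
time_s: 16.1
position: [591.4, 3.6, 45.7]
ee_rot: [0.011, -0.707, 0.012, 0.707]
force: [1.5, -8.4, -2.4]
grip_width: 0.005
```

servo_tool:
  series:
    - [-1, [0, 1, 0], 0]
    - [-1, [0, 1, 0], 0]
    - [-1, [0, 3, 0], 0]
    - [-1, [0, 8, 0], 0]
    - [-1, [0, 15, 0], 0]

```text
time_s: 16.52
position: [590.5, -22.3, 45.8]
ee_rot: [0.012, -0.707, 0.011, 0.707]
force: [0.6, -0.3, -0.1]
grip_width: 0.005
```

servo_tool:
  series:
    - [-1, [-15, 20, 0], 0]
    - [-1, [-35, 10, 0], 0]
    - [-1, [-35, 0, 10], 0]
    - [-1, [-20, 20, 30], 0]
    - [-1, [0, 30, 25], 0]

```text
time_s: 16.93
position: [525.7, -101.1, 157.3]
ee_rot: [-0.01, 0.711, -0.011, -0.703]
force: [0.6, -0.7, 0.5]
grip_width: 0.003
```

servo_tool:
  series:
    - [-1, [0, 35, 15], 0]
    - [-1, [0, 35, 15], 0]
    - [-1, [0, 20, 0], 0]
    - [-1, [0, 0, 0], 0]
    - [-1, [0, 0, 0], 0]

```text
time_s: 17.35
position: [489.7, -190.6, 150.9]
ee_rot: [-0.013, 0.707, -0.012, -0.707]
force: [0.3, -0.1, -0.4]
grip_width: 0.006
```

```bash
python3 -c "
from h import *
rep()
for n in ('wrist','top','scene'): cv2.imwrite('pics/%s17.png'%n,cams.grab_frame(n)[:,:,::-1])
z=cv2.imread('pics/top17.png')[155:255,165:310];cv2.imwrite('pics/t17c.png',cv2.resize(z,None,fx=5.5,fy=5.5,interpolation=cv2.INTER_CUBIC))
z=cv2.imread('pics/scene17.png')[160:300,195:330];cv2.imwrite('pics/s17c.png',cv2.resize(z,None,fx=4,fy=4,interpolation=cv2.INTER_CUBIC))
"
```

```text
t 17.35 W [ 489.7 -190.6  150.9] J [ -94.9 -291.1  150.9] F_jig [ 0.3  -0.06 -0.41] grip 0.006
tool axes in jig (cols):
 [[ 0.     0.    -1.   ]
 [ 0.001 -1.    -0.   ]
 [-1.    -0.001 -0.   ]]
twist of tool y from jig y: 3.1415150165517396
```

View pics/t17c.png

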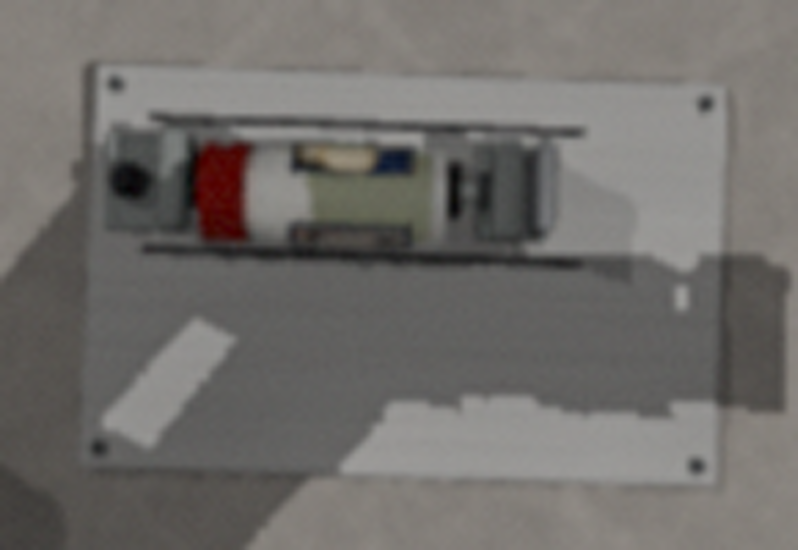

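View pics/s17c.png

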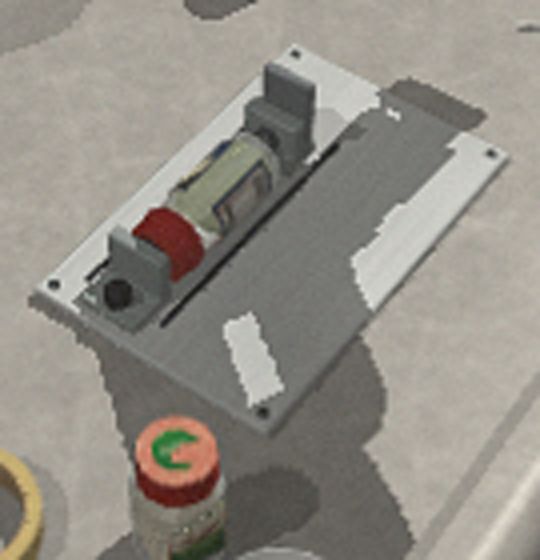

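View pics/wrist17.png

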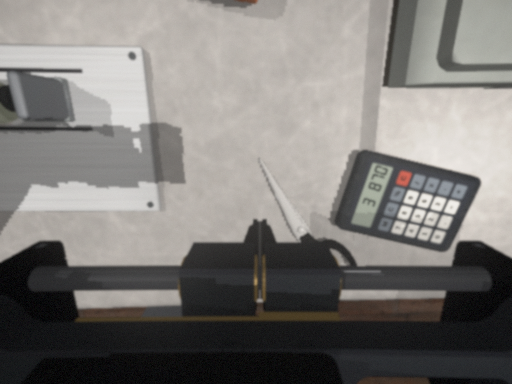

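```bash
python3 -c "
from h import *
q=tc([(222,145),(222,240),(275,143),(275,241),(400,146),(400,246)])
K,d,M,o=campose('top')
p=cv2.undistortPoints(q.reshape(-1,1,2),K,d).reshape(-1,2); r=np.c_[p,np.ones(6)]@M.T; r/=np.linalg.norm(r,axis=1)[:,None]
for i in (0,2,4):
    m=r[i]+r[i+1]; print(np.round(W2J(o+m*((32.5-o[2])/m[2])),1))
for a,z in (((197,190),32.5),((440,195),32.5),((450,190),32.5),((555,195),75)): print(a,W2J(pix2z('top',[tc(a)],z)[0]))
a,b=[cv2.imread('pics/%s.png'%n)[225:260,110:160] for n in ('top0','top17')]
cv2.imwrite('pics/salt.png',cv2.resize(np.hstack([a,b]),None,fx=7,fy=7))
"
```

```text
[-4.1 62.3 32.5]
[-3.1 38.9 32.5]
[ -3.1 -16.6  32.5]
(197, 190) [-3.323706   73.37830624 32.5       ]
(440, 195) [ -2.13682864 -34.32856114  32.5       ]
(450, 190) [  0.23029102 -38.70091918  32.5       ]
(555, 195) [ -3.44366925 -82.91856515  75.        ]
```

View pics/salt.png

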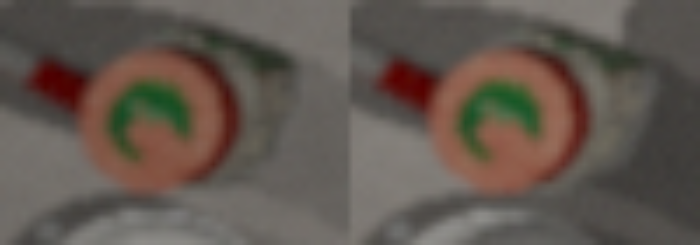

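```bash
python3 -c "
from h import *
print(order.finish_job())"
```

```text
the job is handed in; nothing more can be done
None
```

I rolled the jar over the plate with two spread fingers at about 20 mm/s, slowing at the end, until it lay between the lines. I then pushed the jaw plate until the jar reached the end stop, backed the arm away and handed the job in at about 17.5 s. No verdict is reported.

My last checks, with the arm clear:

- **Position:** the jar's axis lies at about x = -3 to -4 mm at the three places I measured, so it is between the lines (limit ±7.5 mm). It had drifted from about -0.5 mm at mid-length while the jaw slid it along.
- **Clamping:** the lid meets the end stop at about y = +73 mm. The last push read about 8.4 N in total, which less the jaw's 4 N friction is about 4.4 N on the glass. The top picture puts the spring compression at about 4 mm, give or take 2 mm, so the clamp should hold above 1.2 N. I could not measure the force left after release directly.
- **Glass load:** the highest push I read was 8.4 N in total, below the 12 N limit, but I only saw the force at the end of each call.
- **Salt jar and look-alike:** the before and after pictures show the salt jar in the same place. The arm did not touch the orange look-alike.

One disagreement: while rolling, the wrist camera read about 2 mm too far along x against the known lines. After correcting for that, it still put the jar about 2.5 mm ahead of where finger contact would place it. The top view agreed with the corrected camera value, and I relied on it.

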